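# Show the drive shaft's gear to the inspection camera

### The job

Slide the ring light's dimmer grip to the pointer beside its track and let go of it; then take the shaft with the toothed gear out of the rack and hold it up to the inspection camera, with the end face of the gear looking straight into the lens, centred on the line of sight and 12 cm in front of the lens. Finish while holding it there, still and carried by the gripper alone; leave the other shafts, the camera and everything else on the bench as they are.

Things in the scene. Friction and masses are not known exactly. Their poses are not given: they have to be found in the camera images.
- dimmer (a joint): How far the dimmer grip has slid from the near end of its track, 0 to 0.12 m. It grows along +y of mark, roughly away from the robot (the track runs within 20 degrees of straight away). It stays where it is left; sliding friction about 1.5 N.
- dimmer_top (a point): Centre of the top of the dimmer grip, a black upright block 28 mm across the track, 20 mm along it, 40 mm high, its top 54.5 mm above the bench. It rides on a fixed aluminium track 40 mm wide, 170 mm long, 14 mm high, on the bench right of the robot. Axes as mark.
- mark (a point): Wanted place of the grip: on the centreline of the dimmer's track, at its top (14.5 mm above the bench), at a white line across the track and a small fixed black pointer (18 x 14 mm, 13 mm high) beside the track's right-hand edge. y runs along the track as dimmer grows, x across it. The grip is set when its centre is level with this point along y.
- gearshaft_center (a point): The shaft to show: point on its axis, mid grip part, near its centre of mass. Steel, 175 mm long, 16 mm thick, about 0.55 kg, lying level in one of the rack's three places. x runs along it to the gear (the end away from the robot), z up. Gear: 12 coarse teeth, 40 mm over them, at x = 53 to 75 mm. Collar 32 mm across at x = -73 to -55 mm; bare tail ends at -100 mm. Bare between collar and gear.
- gear_face (a point): Centre of the gear's end face, 75 mm along +x of gearshaft_center; same axes.
- rack: Fixed plywood rack left of the robot; origin mid-underside, z up. Base 100 mm (x) by 260 mm (y), 12 mm thick. Three shafts lie along its x in V-notches, axes 65 mm above the bench, at y = -80, 0, +80 mm. Two rows of notched posts, 10 mm thick, at x = -40 and +40 mm, tops about 68 mm high; between the rows (70 mm free) the shafts can be gripped.
- gearshaft: The whole gear shaft; origin and axes as gearshaft_center.
- lens (a point): Centre of the front of the camera's lens, with a white ring light (72 mm in diameter) around it. The black camera head is on a grey stand at the far side of the bench; the lens looks towards the robot and 25 degrees downward.
- view (a point): Where the gear's end face must be: the point on the line of sight 120 mm in front of the lens, in free air. x points from here along the line of sight to the lens (25 degrees above level, away from the robot), y is level, z is square to both and upward. When the shaft is shown rightly, its own x points along this x.
- stand: Fixed stand of the camera: base plate 130 mm (x, from -55 to +75 mm) by 160 mm (y), 15 mm thick; post 22 mm in diameter at x = +30 mm, 415 mm tall. Origin in the middle of the underside, x away from the robot. The camera head on it does not move unless pushed hard.
- dimmer_base: The dimmer's track: origin in the middle of its underside, y along the track as for mark.
- pulleyshaft_center (a point): Bystander, middle of its grip part. Steel shaft, 175 mm long and 16 mm in diameter, lying level in the rack, about 0.55 kg. Like the gear shaft but with a smooth grooved pulley, 40 mm in diameter and 22 mm long, in place of the gear.
- plainshaft_center (a point): Bystander, middle of its grip part. Steel shaft, 175 mm long and 16 mm in diameter, lying level in the rack, about 0.55 kg. Like the gear shaft but with no gear: only a low band 19 mm in diameter near that end.
- screwdriver_grip (a point): Bystander: screwdriver lying on the bench in the middle, about 200 mm long; this point is in its handle.
- wrench: Bystander: open wrench, 150 mm long, lying flat on the bench near the dimmer.
- bearing: Bystander: bearing ring lying flat, 48 mm in diameter, 14 mm high; origin under its centre.
- can: Bystander: aluminium can, 60 mm in diameter, 120 mm high, standing; origin under its centre.
- jar: Bystander: clear jar, 64 mm in diameter, 85 mm high, standing; origin under its centre.
Mind the look-alikes: they are no part of the job. What is shaped like the gearshaft but pink or yellow is not meant.

How it is judged:
By the outcome, as a careful person would: the job done as asked, in the order asked, and still so for the second after the job is handed in, while the arm keeps its last pose, push and grip.
It also fails if it takes over 51 s, if anything falls off the work surface, if the arm or the gripper's body presses on something with over 40 N, if the wrist force passes 120 N, or if a joint passes its speed limit or range.

### The arm

A 7-joint arm with a two-finger parallel gripper is mounted at the origin on the work surface. World frame = base frame: x ahead of the robot, y to its left, z up, the work surface at z = 0. Lengths are in m, angles in rad, forces in N, time in s.
With the tool pointing down it reaches from about 0.4 to 0.875 m from the base axis. Payload 6.5 kg.
Tool frame: the origin (TCP) lies between the finger pads; the fingertips stand 8 mm ahead of it and the grasp point (between the pads) lies 11 mm behind it (bot.tcp_to_tips is the distance from the TCP to the fingertips, in m); z points along the fingers, y is the line along which they close (so a half turn about z gives the same grasp; the last joint's range is limited). The gripper opens to 85 mm and grips with 20 to 120 N. Pads are 22 mm wide; open, the fingers measure 114 mm over their backs; the gripper's body (76 mm by 85 mm) begins 54 mm behind the grasp point. The pads swing forward as they close: fully open they stand 13 mm farther back than shut.
Start: joints at [1.16, 0.536, -0.004, 1.538, 0.003, 1.067, -0.071], TCP at [0.22, -0.612, 0.239] pointing down, gripper open.
Joint ranges: [-2.7, 2.7], [-0.37, 2.16], [-1.27, 1.26], [0.24, 2.4], [-1.31, 4.45], [0.19, 1.91], [-2.76, 2.76]. Speed limits (rad/s): [2.39, 2.39, 3.14, 3.14, 3.14, 3.14, 3.14].

### API

Orientations are given as a rotation vector (axis times angle).
In Python, from rig import status, camera, calibration, bot gives the robot as it stands.
- The arm moves only by the tool jog_arm, never from a script. Its argument "plan" is a list of rows, each a list of 6 numbers: the shift along the tool's x, y, z in m, then the turn, a rotation vector about the tool's x, y, z in rad. In form: [[dx, dy, dz, rx, ry, rz], ...]. A call has exactly 10 rows; each row is the pose to reach, as a shift and turn from the pose commanded when the call began, along the tool's axes at that moment; what a row does not reach only later rows make up. A row lasts 1/12 s, in which the tool goes at most 41.7 mm and 7.16 degrees, less where a joint would pass 70% of its speed; a pose out of reach is approached as far as the arm can. A call with a gripper value outside its range is refused whole. "fingers" is the finger opening in m, from 0 to 0.0854, set as the call begins (left out, the last holds). The fingers move at their own pace and stop on an object; the grip force is fixed at half the most. Time passes only in rows, so rows that repeat a pose let the fingers close, or fill a call up. It gives the time, the measured TCP pose, the force, the opening and the grip force at its end, in the units of the state.
- status.sense(): the state, without advancing time (a new reading comes with each control period).
- camera(name): name is "scene" or "top" or "wrist"; returns the picture (400x640x3 uint8, red, green, blue); there is no depth.
- calibration(name): a dict with "K" (3x3 intrinsics, pixels), "extrinsics" (4x4, takes a point from camera to world coordinates). Camera axes: x right, y up, looking along -z (the intrinsics and any distortion apply to the point x, -y, -z); pixel columns grow to the right and rows downward; lengths in m; the calibration is good to about 2 mm. A picture is of the moment at which its call begins: read the wrist's pose just before it. calibration takes no time and is no camera call; for the wrist camera it gives the pose at the moment of the call.
- bot.sign_off(): hands the job in; it is judged then, once.
The state is a dict: "time": time; "qpos": joint angles; "qd": joint speeds; "joint_efforts": joint torques, N m; "position": TCP position; "ee_rot": TCP orientation; "contact_force": force on the tool from outside, world axes, zero at the start; "torque": the same for the moment, N m; "width": finger opening in m; "grip_force": force on a finger pad.
Only numpy, scipy, OpenCV 4.12 (cv2) and the standard library are available. Lean on these libraries where they do the work, as an engineer would, in place of code of your own. Each camera call takes 0.05 s, during which the arm holds its last target. There are 200 camera calls.

## Working session

There is one attempt and no reset: what is moved stays moved. The work goes in short steps, Python scripts to look and compute and a tool call to move; the robot and the scene stay as the last step left them, time stands still between calls to the robot, and variables do not carry over. Pictures are saved under pics/ and viewed, at most 10 in all, crops included, and the job is handed in when it is done.

Besides the shell and the picture viewer there is one more tool, called after "Request:" by a JSON object that holds its "api" and its "payload". jog_arm: Moves the arm, as the interface text tells. Its arguments: {"type":"object","properties":{"plan":{"type":"array","items":{"type":"array","items":{"type":"number"}}},"fingers":{"type":"number"}},"required":["plan"]}

```bash
ls; mkdir -p pics; python3 - <<'E'
from rig import status,camera,calibration,bot
import cv2,numpy as np
print(status.sense())
for n in("scene","top","wrist"):
    c=calibration(n);print(n,c)
a={n:camera(n) for n in("scene","top")}
for n in a: cv2.imwrite(f"pics/{n}0.png",a[n][:,:,::-1])
E
```

```text
pics
{'time': 0.0, 'qpos': array([ 1.15981053,  0.53721852, -0.0044158 ,  1.5388934 ,  0.00262487,
        1.06733861, -0.07124398]), 'qd': array([ 2.79011745e-03,  2.50247491e-03,  2.82144618e-04,  1.45995221e-04,
       -3.92623767e-04, -5.73671884e-04, -8.38437189e-05]), 'joint_efforts': array([-1.45374779e-04, -5.83424950e+01,  1.04819119e+00, -2.59104896e+01,
        1.21952247e-02,  9.62032238e-03, -1.44563717e-05]), 'position': array([ 0.21943956, -0.61115012,  0.2383715 ]), 'ee_rot': array([-3.09325757e+00, -5.38634384e-01,  7.57918786e-04]), 'contact_force': array([0.31567155, 0.29228235, 0.69235659]), 'torque': array([-0.03812439, -0.01544822, -0.01327369]), 'grip_force': 0.0, 'width': 0.08517197830104119}
scene {'K': array([[437.42110523,   0.        , 326.77568807],
       [  0.        , 437.42110523, 197.40741977],
       [  0.        ,   0.        ,   1.        ]]), 'extrinsics': array([[ 0.00326548, -0.60955411,  0.79273774,  1.54723507],
       [ 0.99983343, -0.01224488, -0.01353393,  0.00681389],
       [ 0.01795664,  0.79264989,  0.60941259,  0.94013644],
       [ 0
[... 300 characters left out ...]
3.89815417e-01],
       [-9.99922721e-01, -2.81978449e-03, -1.21079110e-02,
         2.48443513e-02],
       [-1.23756141e-02,  1.33181895e-01,  9.91014342e-01,
         1.50224069e+00],
       [ 0.00000000e+00,  0.00000000e+00,  0.00000000e+00,
         1.00000000e+00]])}
wrist {'K': array([[287.12417485,   0.        , 317.37698051],
       [  0.        , 287.12417485, 196.20996625],
       [  0.        ,   0.        ,   1.        ]]), 'extrinsics': array([[ 0.33768832,  0.90722024,  0.25083466,  0.28292502],
       [-0.94125688,  0.3258851 ,  0.08851209, -0.58980591],
       [-0.00144332, -0.26598934,  0.96397489,  0.37344866],
       [ 0.        ,  0.        ,  0.        ,  1.        ]])}
```

View pics/scene0.png

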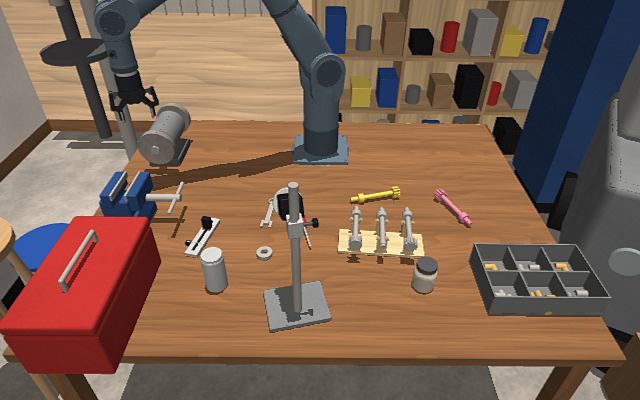

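View pics/top0.png

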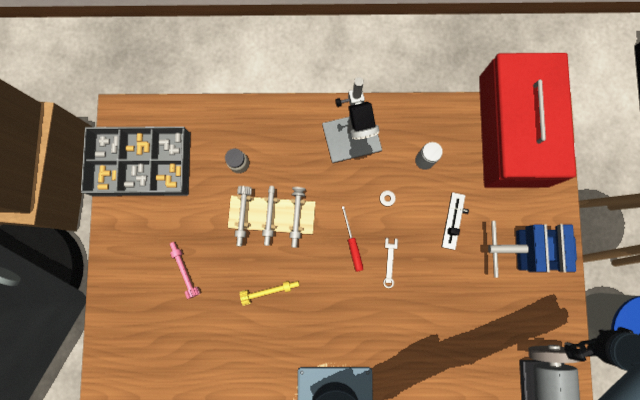

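The scene picture shows the stand at about (297,270), the rack at (380,240) and the dimmer at (203,235). In the top picture the rack is at (272,215) with shafts at columns 243, 270 and 297. The dimmer track is at (454,222) with its grip at (454,231) and pointer at (465,211). The camera head is at (362,117).
Look-alikes in the top view are the three rack shafts plus the pink (183,270) and yellow (268,292) ones, so I'll check with a close crop.

```bash
cat > h.py <<'E'
import numpy as np,cv2
from rig import status,camera,calibration,bot
from scipy.spatial.transform import Rotation as R
def ray(n,u,v,c=None):
    c=c or calibration(n);K=c["K"];T=c["extrinsics"]
    d=np.array([(u-K[0,2])/K[0,0],-(v-K[1,2])/K[1,1],-1.]);d=T[:3,:3]@d
    return T[:3,3],d/np.linalg.norm(d)
def plane(n,u,v,z,c=None):
    o,d=ray(n,u,v,c);return o+d*(z-o[2])/d[2]
def tri(rs):
    A=sum(np.eye(3)-np.outer(d,d) for o,d in rs);b=sum((np.eye(3)-np.outer(d,d))@o for o,d in rs)
    p=np.linalg.solve(A,b);return p,[np.linalg.norm(np.cross(p-o,d))*1e3 for o,d in rs]
def proj(n,p,c=None):
    c=c or calibration(n);T=c["extrinsics"];q=T[:3,:3].T@(np.asarray(p)-T[:3,3]);K=c["K"]
    return np.array([K[0,2]+K[0,0]*q[0]/-q[2],K[1,2]-K[1,1]*q[1]/-q[2]])
def crop(im,x,y,w,h,s): return cv2.resize(im[y:y+h,x:x+w],None,fx=s,fy=s,interpolation=cv2.INTER_CUBIC)
E
python3 - <<'E'
from h import *
s=cv2.imread("pics/scene0.png");t=cv2.imread("pics/top0.png")
a=np.hstack([crop(t,225,175,100,75,4),crop(s,335,195,100,75,4)])
b=np.hstack([crop(t,320,75,70,60,4),crop(t,430,185,65,60,4),crop(s,180,205,65,60,4)])
b=np.pad(b,((0,0),(0,800-b.shape[1]),(0,0)))
cv2.imwrite("pics/comp1.png",np.vstack([a,b]))
E
```

```text
(no output)
```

View pics/comp1.png

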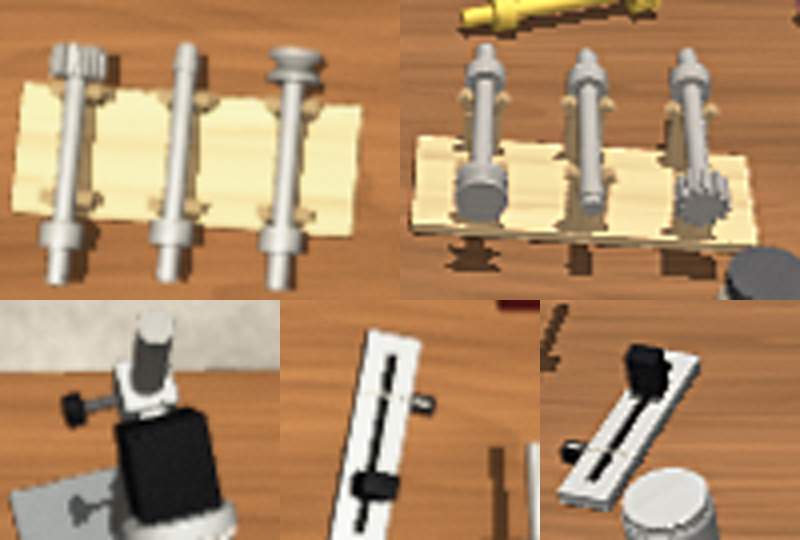

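The crop shows the toothed gear on the leftmost shaft in the top view: gear at top (245,190), collar at (240,233). In the scene view it is the rightmost shaft, at (410,247). The plain shaft is in the middle and the pulley on the right. The dimmer grip top is at about (453.5,230) in the top view and the white line at (457,209).

```bash
python3 - <<'E'
from h import *
np.set_printoptions(precision=4,suppress=True)
P=lambda *a:print(a[0],plane(*a[1:]))
P("gear top","top",244.5,190.5,.065);P("tail","top",239.3,245.5,.065);P("collar","top",240.5,233.5,.065)
print("gearface tri",tri([ray("top",245,186.5),ray("scene",410.5,246.5)]))
print("tail tri",tri([ray("top",239.3,245),ray("scene",407,208)]))
P("grip","top",453.6,230,.0545);print("griptop tri",tri([ray("top",453.6,230),ray("scene",206,217.5)]))
P("line","top",457,209.8,.0145);P("line scene","scene",180+50/4,205+150/4,.0145)
P("slot far","top",430+111/4,185+57/4,.0145);P("slot near","top",430+79/4,185+230/4,.0145)
P("rack c","top",225+186/4,175+158/4,.012)
P("stand","top",352,139,.015)
P("ringTop","top",320+180/4,75+220/4,.4)
E
python3 - <<'E'
from h import *
s=status.sense();w=camera("wrist");cv2.imwrite("pics/w0.png",w[:,:,::-1])
M=R.from_rotvec(s["ee_rot"]).as_matrix();T=calibration("wrist")["extrinsics"]
print(M.round(3),(M.T@(T[:3,3]-s["position"])).round(4),(M.T@T[:3,:3]).round(3))
E
```

```text
gear top [0.6244 0.265  0.065 ]
tail [0.4621 0.2771 0.065 ]
collar [0.4971 0.2743 0.065 ]
gearface tri (array([0.6365, 0.265 , 0.0655]), [np.float64(1.3679729168393566), np.float64(1.3679729168392527)])
tail tri (array([0.4637, 0.2791, 0.0683]), [np.float64(2.5721692538456704), np.float64(2.5721692538456735)])
grip [ 0.5068 -0.35    0.0545]
griptop tri (array([ 0.5067, -0.3494,  0.0558]), [np.float64(0.21420710275526586), np.float64(0.21420710275541127)])
line [ 0.5714 -0.3729  0.0145]
line scene [ 0.5761 -0.3813  0.0145]
slot far [ 0.6037 -0.3764  0.0145]
slot near [ 0.4725 -0.3474  0.0145]
rack c [0.5588 0.19   0.012 ]
stand [ 0.793  -0.0571  0.015 ]
ringTop [ 0.7098 -0.066   0.4   ]
[[ 0.941  0.338 -0.001]
 [ 0.338 -0.941  0.001]
 [-0.    -0.002 -1.   ]] [ 0.0669  0.0012 -0.1352] [[-0.     0.964  0.266]
 [ 1.     0.001 -0.   ]
 [-0.001  0.266 -0.964]]
```

```bash
cat >> h.py <<'E'
def go(p,xax,zax=(0,0,-1)):
    "tool-frame shift and rotvec from the present pose to TCP p with tool x, z axes"
    s=status.sense();M=R.from_rotvec(s["ee_rot"]).as_matrix()
    z=np.array(zax,float);z/=np.linalg.norm(z);x=np.array(xax,float);x-=z*(x@z);x/=np.linalg.norm(x)
    N=np.column_stack([x,np.cross(z,x),z])
    print("shift",(M.T@(np.array(p)-s["position"])).round(4),"turn",R.from_matrix(M.T@N).as_rotvec().round(3),"t",round(s["time"],2))
E
python3 - <<'E'
from h import *
go((.507,-.350,.19),(.976,-.217,0))
E
```

```text
shift [ 0.3589 -0.1487  0.0488] turn [-0.001  0.     0.564] t 0.15
```

Request:
{"api": "jog_arm", "payload": {"plan": [[0.036,-0.015,0,0,0,0.1],[0.072,-0.03,0,0,0,0.2],[0.108,-0.045,0,0,0,0.3],[0.144,-0.06,0,0,0,0.4],[0.18,-0.075,0,0,0,0.5],[0.216,-0.09,0.01,0,0,0.564],[0.252,-0.104,0.02,0,0,0.564],[0.288,-0.119,0.03,0,0,0.564],[0.324,-0.134,0.04,0,0,0.564],[0.359,-0.149,0.049,0,0,0.564]], "fingers": 0.06}}

```text
time: 0.98
position: [0.5083, -0.3483, 0.1895]
ee_rot: [-3.122, 0.343, 0.001]
contact_force: [1.0, 0.4, -0.2]
width: 0.06
grip_force: 0.0
```

```bash
python3 - <<'E'
from h import *
s=status.sense();c=calibration("wrist");w=camera("wrist");cv2.imwrite("pics/w1.png",w[:,:,::-1])
print(s["position"].round(4),s["qpos"].round(3))
for n,p in dict(grip=(.507,-.35,.0545),mark=(.573,-.374,.0145)).items(): print(n,proj("wrist",p,c))
import pickle;pickle.dump(c,open("c1.pkl","wb"))
E
```

```text
[ 0.5083 -0.3483  0.1895] [ 0.507  0.533  0.029  1.677 -0.019  0.932 -1.247]
grip [318.16674816 190.2175102 ]
mark [326.85481875 115.82068107]
```

View pics/w1.png

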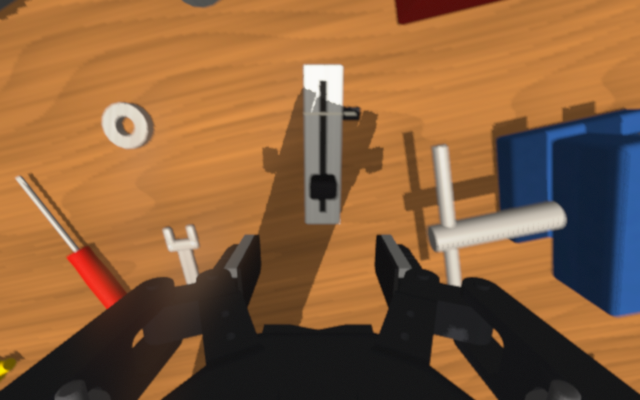

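The wrist view shows the track upright at columns 304–343 and rows 65–223. The grip is at about (323,187), the white line at row 114 and the pointer at (350,113).

```bash
python3 - <<'E'
from h import *
import pickle
c=pickle.load(open("c1.pkl","rb"));w=cv2.imread("pics/w1.png")
g=w[60:230,296:370].max(2)
m=(g<45).astype(np.uint8)
for r in range(100,165,3): print(r+60,''.join('#' if v else '.' for v in m[r]))
col=w[95:130,308:318].mean((1,2)); print(col.round(0))
col=w[95:130,328:340].mean((1,2)); print(col.round(0))
for n,u,v,z in[("griptop",323,183,.0545),("line",323.5,114,.0145),("far",323.5,65,.0145),("near",323,223,.0145),("nearL",305,223,.0145),("nearR",341,223,.0145),("farL",304,65,.0145),("farR",343,65,.0145)]:print(n,plane("wrist",u,v,z,c).round(4))
print(tri([ray("wrist",323,183,c),ray("scene",206,217.5),ray("top",453.6,230)]))
E
```

```text
160 .........................####.............................................
163 .........................####.............................................
166 .........................####.............................................
169 .........................####.............................................
172 .........................####.............................................
175 ...................##################.....................................
178 ................#######################...................................
181 ...............########################...................................
184 ...............#########################..................................
187 ...............#########################..................................
190 ...............#########################..................................
193 ...............#########################..................................
196 ...............########################...................................
199 .......................######........................................
[... 692 characters left out ...]
. 156. 153. 155.
 156. 153. 151. 150. 148. 146. 143. 141. 141. 140. 140. 140. 140. 140.
 140. 140. 140. 140. 140. 140. 140.]
[247. 247. 247. 247. 246. 240. 229. 209. 185. 162. 145. 140. 140. 140.
 139. 140. 141. 144. 146. 146. 142. 140. 139. 139. 138. 138. 138. 138.
 138. 138. 138. 138. 138. 138. 138.]
griptop [ 0.513  -0.3561  0.0545]
line [ 0.5755 -0.371   0.0145]
far [ 0.6213 -0.3809  0.0145]
near [ 0.4579 -0.3449  0.0145]
nearL [ 0.4624 -0.3247  0.0145]
nearR [ 0.4534 -0.3651  0.0145]
farL [ 0.6256 -0.362   0.0145]
farR [ 0.6171 -0.3998  0.0145]
(array([ 0.5086709 , -0.35186795,  0.0539073 ]), [np.float64(5.846666364531874), np.float64(3.7490698267579265), np.float64(2.429298213988152)])
```

```bash
python3 - <<'E'
from h import *
import pickle
c=pickle.load(open("c1.pkl","rb"))
d=np.array([.976,-.217,0]);d=np.array([.1634,-.036,0]);d/=np.linalg.norm(d);print(d)
mk=plane("wrist",323.5,114,.0145,c);print("mark",mk)
for p in[(.507,-.35),(.509,-.352)]:
    for o in(-.01,.01):
        for z in(.0545,.0145): print(p,o,z,proj("wrist",np.array([*p,z])+d*o,c).round(1))
print(plane("wrist",323.5,188,.0545,c), plane("wrist",323.5,175,.0145,c)-d*.01)
go((.509,-.354,.045),d)
E
```

```text
[ 0.97657921 -0.21515821  0.        ]
mark [ 0.57553784 -0.37098114  0.0145    ]
(0.507, -0.35) -0.01 0.0545 [318.2 200.1]
(0.507, -0.35) -0.01 0.0145 [318.1 190.1]
(0.507, -0.35) 0.01 0.0545 [318.1 180.1]
(0.507, -0.35) 0.01 0.0145 [318.1 172.4]
(0.509, -0.352) -0.01 0.0545 [319.7 197.8]
(0.509, -0.352) -0.01 0.0145 [319.5 188. ]
(0.509, -0.352) 0.01 0.0545 [319.7 177.7]
(0.509, -0.352) 0.01 0.0145 [319.5 170.2]
[ 0.50803912 -0.35551988  0.0545    ] [ 0.50284897 -0.35517674  0.0145    ]
shift [-0.0029  0.0167  0.1426] turn [-0.007 -0.001  0.008] t 1.03
```

```bash
python3 - <<'E'
from h import *
s=status.sense();print(s["position"],s["qd"].round(3));print(R.from_rotvec(s["ee_rot"]).as_matrix().round(3))
print(calibration("wrist")["extrinsics"][:3,3])
import pickle
print(pickle.load(open("c1.pkl","rb"))["extrinsics"][:3,3])
E
```

```text
[ 0.51493207 -0.33920892  0.18770341] [ 0.032 -0.022 -0.04   0.026 -0.027  0.033  0.14 ]
[[ 0.978 -0.207  0.002]
 [-0.207 -0.978  0.007]
 [ 0.001 -0.007 -1.   ]]
[ 0.58050049 -0.35538505  0.32280774]
[ 0.57407707 -0.36434213  0.32454639]
```

Request:
{"api": "jog_arm", "payload": {"plan": [[0.003,0.003,0.02,0,0,0],[0.003,0.003,0.045,0,0,0],[0.003,0.003,0.075,0,0,0],[0.003,0.003,0.105,0,0,0],[0.003,0.003,0.13,0,0,0],[0.003,0.003,0.148,0,0,0],[0.003,0.003,0.157,0,0,0],[0.003,0.003,0.157,0,0,0],[0.003,0.003,0.157,0,0,0],[0.003,0.003,0.157,0,0,0]]}}

```text
time: 1.87
position: [0.5104, -0.3544, 0.0347]
ee_rot: [3.122, -0.344, 0.003]
contact_force: [-0.3, 0.2, 0.6]
width: 0.0601
grip_force: 0.0
```

```bash
python3 - <<'E'
from h import *
s=status.sense();c=calibration("wrist");w=camera("wrist");cv2.imwrite("pics/w2.png",w[:,:,::-1])
print(s["position"],s["qd"].round(3))
import pickle;pickle.dump(c,open("c2.pkl","wb"))
E
```

```text
[ 0.51036088 -0.35444175  0.03467012] [-0.001 -0.009 -0.001 -0.    -0.001 -0.003 -0.002]
```

View pics/w2.png

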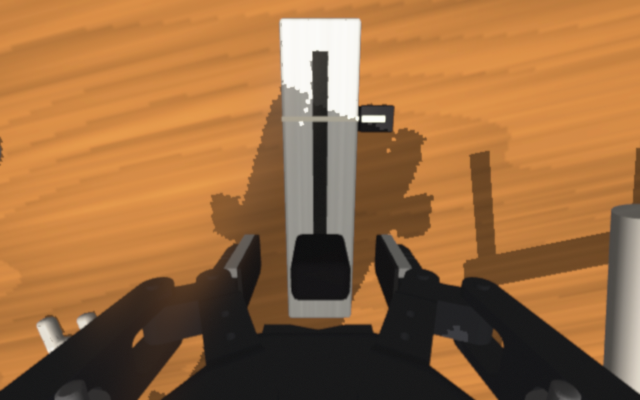

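The fingers straddle the grip: block at columns 291–349, rows 235–299. The white line is at row 119 and the pointer at (376,118).

```bash
python3 - <<'E'
from h import *
import pickle
c=pickle.load(open("c2.pkl","rb"));w=cv2.imread("pics/w2.png")
print(w[225:305:3,318:324].mean((1,2)).round(1)); print(w[110:128,335:350].mean((1,2)).round(0))
d=np.array([.9766,-.2152,0])
m=plane("wrist",320,119,.0145,c);print("mark",m)
ne=plane("wrist",320,299,.0545,c);fb=plane("wrist",320,235,.0145,c)
print(ne+d*.01,fb-d*.01,"to go",(m-ne-d*.01)@d,(m-fb+d*.01)@d)
print("yaw",[plane("wrist",320,19,.0145,c)-plane("wrist",320,317,.0145,c)])
print("sceneline",plane("scene",192.5,242,.0145))
E
```

```text
[ 25.1  25.4  25.2  17.2  15.6  15.6  15.1  15.7  15.5  15.6  15.8  15.6
  16.6  19.1  21.1  21.6  22.1  22.   21.5  21.6  21.2  21.4  21.1  21.7
  20.6  96.7 142.3]
[247. 246. 240. 225. 215. 202. 182. 175. 172. 163. 158. 155. 151. 150.
 150. 150. 150. 149.]
mark [ 0.57484667 -0.37150455  0.0145    ]
[ 0.5064767  -0.35602755  0.0545    ] [ 0.50135866 -0.35528443  0.0145    ] to go 0.07010076654191916 0.07525895978162067
yaw [array([ 0.16363024, -0.03612521,  0.        ])]
sceneline [ 0.57387703 -0.38186146  0.0145    ]
```

Request:
{"api": "jog_arm", "payload": {"plan": [[0,0,0,0,0,0],[0,0,0,0,0,0],[0,0,0,0,0,0],[0,0,0,0,0,0],[0,0,0,0,0,0],[0,0,0,0,0,0],[0,0,0,0,0,0],[0,0,0,0,0,0],[0,0,0,0,0,0],[0,0,0,0,0,0]], "fingers": 0.015}}

```text
time: 2.75
position: [0.5099, -0.3555, 0.0346]
ee_rot: [3.12, -0.345, 0.003]
contact_force: [-0.3, -2.7, 6.3]
width: 0.0271
grip_force: 59.4
```

Request:
{"api": "jog_arm", "payload": {"plan": [[0.008,0,0,0,0,0],[0.018,0,0,0,0,0],[0.028,0,0,0,0,0],[0.038,0,0,0,0,0],[0.048,0,0,0,0,0],[0.058,0,0,0,0,0],[0.065,0,0,0,0,0],[0.069,0,0,0,0,0],[0.069,0,0,0,0,0],[0.069,0,0,0,0,0]]}}

```text
time: 3.58
position: [0.578, -0.3705, 0.0346]
ee_rot: [3.12, -0.344, 0.005]
contact_force: [0.5, -3.4, 6.2]
width: 0.0271
grip_force: 59.5
```

```bash
python3 - <<'E'
from h import *
s=status.sense();c=calibration("wrist");w=camera("wrist");t=camera("top")
print(s["position"],s["qd"].round(3))
a=w[60:360,160:480,::-1];b=crop(t,430,185,60,60,5)[:,:,::-1]
cv2.imwrite("pics/w3.png",np.hstack([a,b]))
import pickle;pickle.dump(c,open("c3.pkl","wb"))
E
```

```text
[ 0.57797817 -0.37054592  0.03464848] [ 0.004 -0.003  0.001  0.008 -0.    -0.001  0.002]
```

View pics/w3.png

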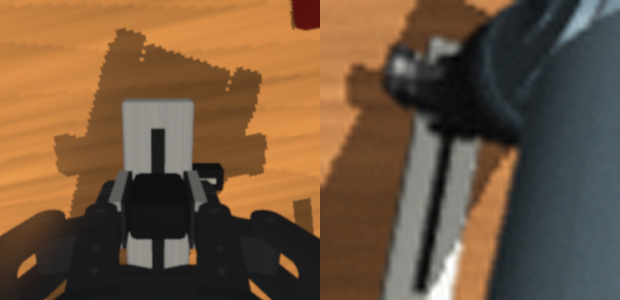

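The grip is pinched beside the pointer: block at rows 233–298, pointer bar at about (368,243) in full-image pixels.

```bash
python3 - <<'E'
from h import *
import pickle
c=pickle.load(open("c3.pkl","rb"))
d=np.array([.9766,-.2152,0])
for v in(241,243,245):
  m=plane("wrist",368,v,.013,c);ne=plane("wrist",320,298,.0545,c)+d*.01;fb=plane("wrist",320,233,.0145,c)-d*.01
  print(m,(m-ne)@d,(m-fb)@d)
c2=pickle.load(open("c2.pkl","rb"));print(plane("wrist",375,118.5,.013,c2)@d,plane("wrist",320,119,.0145,c2)@d)
print("by tcp: grip0->", (np.array([.57798,-.3705,0])-np.array([.5099,-.3555,0]))@d)
w=cv2.imread("pics/w3.png");print(w[160:200,198:218].max(2)[::2,::2])
E
```

```text
[ 0.56817621 -0.40037857  0.013     ] -0.00022060688955556455 0.004179404708112544
[ 0.56691058 -0.40015626  0.013     ] -0.0015044657896904927 0.002895545807977615
[ 0.56563991 -0.39993306  0.013     ] -0.002793429190379812 0.0016065824072882965
0.6415096749981966 0.6413430394938551
by tcp: grip0-> 0.06971492800000004
[[120 121 122 122 123 124 124 124 124 124]
 [ 99  99 100 100 101 101 100 101 101 101]
 [ 19  18  18  18  19  19  19  17  18  19]
 [ 16  15  16  16  17  16  15  16  16  16]
 [ 16  18  18  17  17  17  16  17  18  17]
 [ 22  20  21  21  21  20  21  22  22  22]
 [ 33  22  24  23  23  22  22  23  24  23]
 [ 51  22  23  22  23  22  22  22  22  23]
 [ 69  25  24  23  23  22  23  25  25  23]
 [ 89  83  84  84  85  94 100 100  99  53]
 [ 93  80  71  71  78 130 158 162 160  79]
 [ 93  73  28  26  28  47 116 156 157  76]
 [ 93  87  40  27  26  25  36  68  71  37]
 [ 92  92  58  26  26  26  26  26  24  22]
 [ 93  93  79  33  31  31  30  31  27  22]
 [ 93  93  88  41  29  29  28  28  29  48]
 [ 93  94  92  60  31  31  30  31  33  87]
 [ 93  93  93  80  33  29  29  28  29  73]
 [ 93  93  93  87  42  26  26  27  26  48]
 [ 93  93  93  92  61  27  26  26  26  30]]
```

Request:
{"api": "jog_arm", "payload": {"plan": [[0.002,0,0,0,0,0],[0.002,0,0,0,0,0],[0.002,0,0,0,0,0],[0.002,0,0,0,0,0],[0.002,0,0,0,0,0],[0.002,0,0,0,0,0],[0.002,0,0,0,0,0],[0.002,0,0,0,0,0],[0.002,0,0,0,0,0],[0.002,0,0,0,0,0]]}}

```text
time: 4.52
position: [0.579, -0.3708, 0.0346]
ee_rot: [3.12, -0.344, 0.003]
contact_force: [0.1, -2.1, 7.0]
width: 0.0271
grip_force: 59.6
```

Request:
{"api": "jog_arm", "payload": {"plan": [[0,0,0,0,0,0],[0,0,0,0,0,0],[0,0,0,0,0,0],[0,0,0,0,0,0],[0,0,-0.01,0,0,0],[0,0,-0.03,0,0,0],[-0.02,0,-0.06,0,0,0],[-0.05,0,-0.08,0,0,0],[-0.07,0,-0.09,0,0,0],[-0.07,0,-0.09,0,0,0]], "fingers": 0.065}}

```text
time: 5.35
position: [0.5075, -0.355, 0.1264]
ee_rot: [3.121, -0.348, 0.001]
contact_force: [-0.4, -0.4, -0.8]
width: 0.0651
grip_force: 0.0
```

Request:
{"api": "jog_arm", "payload": {"plan": [[0,0,0,0,0,0],[0,0,0,0,0,0],[0,0,0,0,0,0],[0,0,0,0,0,0],[0,0,0,0,0,0],[0,0,0,0,0,0],[0,0,0,0,0,0],[0,0,0,0,0,0],[0,0,0,0,0,0],[0,0,0,0,0,0]]}}

```text
time: 6.18
position: [0.5105, -0.354, 0.1233]
ee_rot: [3.123, -0.344, -0.0]
contact_force: [-0.9, -0.3, 0.4]
width: 0.0651
grip_force: 0.0
```

```bash
python3 - <<'E'
from h import *
s=status.sense();c=calibration("wrist");w=camera("wrist");t=camera("top")
print(s["position"],s["qd"].round(3))
a=crop(w,240,80,160,160,3)[:,:,::-1]
cv2.imwrite("pics/w4f.png",w[:,:,::-1]);cv2.imwrite("pics/w4.png",a)
import pickle;pickle.dump(c,open("c4.pkl","wb"))
for p in[(.575,-.371,.0145),(.575,-.371,.0545)]:print((proj("wrist",p,c)-[240,80])*3)
E
```

```text
[ 0.51045783 -0.35398444  0.12326941] [-0.002 -0.001  0.002  0.001  0.    -0.001  0.001]
[237.21267136 114.48487004]
[238.14836957 115.16459815]
```

View pics/w4.png

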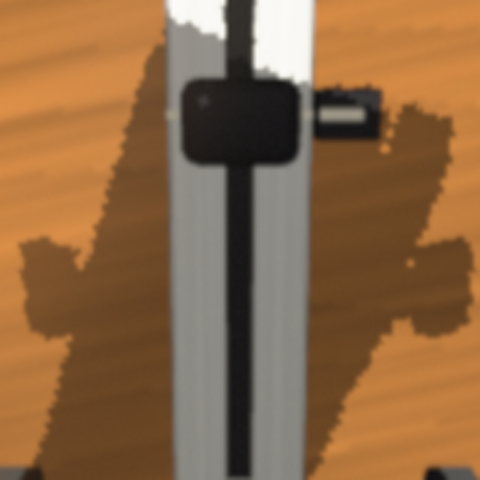

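The released grip spans crop rows 77–165 (centre 121). The line and pointer bar are at row 114.5, so it is about 1.5 mm short. I'll nudge it once.

Request:
{"api": "jog_arm", "payload": {"plan": [[0.02,0,0,0,0,0],[0.05,0,0.01,0,0,0],[0.068,0,0.03,0,0,0],[0.07,0,0.06,0,0,0],[0.07,0,0.08,0,0,0],[0.07,0,0.09,0,0,0],[0.07,0,0.09,0,0,0],[0.07,0,0.09,0,0,0],[0.07,0,0.09,0,0,0],[0.07,0,0.09,0,0,0]]}}

```text
time: 7.12
position: [0.5798, -0.37, 0.0352]
ee_rot: [3.121, -0.344, 0.004]
contact_force: [0.1, 0.8, 0.2]
width: 0.0651
grip_force: 0.0
```

Request:
{"api": "jog_arm", "payload": {"plan": [[0,0,0,0,0,0],[0,0,0,0,0,0],[0,0,0,0,0,0],[0,0,0,0,0,0],[0,0,0,0,0,0],[0,0,0,0,0,0],[0.002,0,0,0,0,0],[0.002,0,0,0,0,0],[0.002,0,0,0,0,0],[0.002,0,0,0,0,0]], "fingers": 0.015}}

```text
time: 7.95
position: [0.581, -0.3713, 0.0345]
ee_rot: [3.12, -0.345, 0.002]
contact_force: [-1.3, -3.5, 5.5]
width: 0.0268
grip_force: 59.8
```

Request:
{"api": "jog_arm", "payload": {"plan": [[0,0,0,0,0,0],[0,0,0,0,0,0],[0,0,0,0,0,0],[0,0,0,0,0,0],[0,0,-0.01,0,0,0],[0,0,-0.03,0,0,0],[-0.02,0,-0.06,0,0,0],[-0.05,0,-0.08,0,0,0],[-0.07,0,-0.09,0,0,0],[-0.07,0,-0.09,0,0,0]], "fingers": 0.065}}

```text
time: 8.78
position: [0.5095, -0.3555, 0.1265]
ee_rot: [3.121, -0.348, 0.001]
contact_force: [0.8, -0.9, -0.0]
width: 0.0649
grip_force: 0.0
```

```bash
python3 - <<'E'
from h import *
s=status.sense();c=calibration("wrist");w=camera("wrist")
print(s["position"],s["qd"].round(3),s["qpos"].round(3))
g=w[80:240,240:400].max(2);
for u in(59+0,65,70,88,92): print(u,[ (v+80,int(x)) for v,x in enumerate(g[:70,u]) if v%2==0 and 16<v<62])
print("line/bar");print(g[20:56,95:125:5].T)
np.save("w5.npy",w)
for p in[(.575,-.371,.0145),(.575,-.371,.0545)]:print(proj("wrist",p,c))
E
```

```text
[ 0.5094886  -0.35551686  0.12651927] [-0.016  0.072 -0.019 -0.069 -0.008 -0.025 -0.015] [ 0.515  0.621  0.029  1.703 -0.021  0.816 -1.239]
59 [(98, 148), (100, 148), (102, 128), (104, 70), (106, 50), (108, 48), (110, 46), (112, 46), (114, 46), (116, 44), (118, 44), (120, 43), (122, 41), (124, 42), (126, 53), (128, 88), (130, 137), (132, 144), (134, 144), (136, 144), (138, 144), (140, 143)]
65 [(98, 148), (100, 137), (102, 66), (104, 43), (106, 44), (108, 44), (110, 43), (112, 44), (114, 51), (116, 52), (118, 41), (120, 37), (122, 37), (124, 36), (126, 34), (128, 32), (130, 81), (132, 140), (134, 144), (136, 144), (138, 143), (140, 143)]
70 [(98, 145), (100, 135), (102, 62), (104, 46), (106, 48), (108, 40), (110, 39), (112, 38), (114, 36), (116, 37), (118, 35), (120, 33), (122, 33), (124, 32), (126, 30), (128, 28), (130, 79), (132, 138), (134, 143), (136, 142), (138, 142), (140, 143)]
88 [(98, 249), (100, 228), (102, 60), (104, 36), (106, 30), (108, 29), (110, 28), (112, 27), (114, 27), (116, 26), (118, 26), (120, 24), (122, 24), (124, 24), (126, 22), (128, 20), (130, 83), (132, 140)
[... 563 characters left out ...]
11 115 118 119 120 119 120 121 120 120 120 120]
 [200 202 205 206 203 201 199 184 142  75  30  24  25  30  60 109 147 153
  136  93  45  25  24  23  34  66  99 113 116 116 117 116 116 117 118 120]
 [203 205 205 202 200 198 189 159 113  69  53  43  35  34  64 112 148 153
  133  84  39  25  24  23  36  69 101 114 116 116 115 116 116 117 118 120]
 [204 204 201 200 201 203 203 186 139  80  59  56  46  42  67 113 148 153
  133  84  39  24  23  23  35  68 101 114 115 115 115 116 117 118 119 119]
 [202 199 198 200 203 206 204 180 123  70  58  59  59  53  45  38  28  24
   24  24  24  24  22  23  34  68 101 113 115 114 115 116 117 119 118 116]]
[316.51082952 117.49748924]
[316.4214045  117.54852116]
```

Now the grip's centre is at row 115.6 against 116.6 for the line, so it is set to within 1 mm. Next I'll swing the wrist camera round to look at the lens.

Request:
{"api": "jog_arm", "payload": {"plan": [[0,0,-0.03,0,0,-0.12],[0,0,-0.06,0,0,-0.24],[0,-0.01,-0.09,0,0,-0.36],[-0.005,-0.02,-0.12,0,0,-0.48],[-0.01,-0.035,-0.14,0,0,-0.6],[-0.015,-0.05,-0.16,0,0,-0.72],[-0.02,-0.065,-0.175,0,0,-0.84],[-0.025,-0.08,-0.19,0,0,-0.96],[-0.03,-0.095,-0.2,0,0,-1.08],[-0.033,-0.1,-0.207,0,0,-1.2]]}}

```text
time: 9.67
position: [0.5037, -0.2465, 0.3317]
ee_rot: [2.764, 1.493, 0.004]
contact_force: [0.1, -0.3, -0.7]
width: 0.065
grip_force: 0.0
```

```bash
python3 - <<'E'
from h import *
print("head",tri([ray("top",362,116),ray("scene",290,205)]))
print("posttop",tri([ray("top",358,84),ray("scene",294,185)]))
s=status.sense();print(s["position"],s["qpos"].round(2))
T=np.radians(45);a=np.radians(3)
f=np.array([np.cos(a),np.sin(a),0]);u=np.array([0,0,1])
go((.553,-.1,.342),-f*np.cos(T)-u*np.sin(T),f*np.sin(T)-u*np.cos(T))
E
```

```text
head (array([ 0.76903194, -0.06441476,  0.31891661]), [np.float64(1.2974858918861076), np.float64(1.2974858918860837)])
posttop (array([ 0.81644261, -0.04968222,  0.40961684]), [np.float64(0.82228676002491), np.float64(0.8222867600248988)])
[ 0.50367007 -0.24654234  0.33174742] [ 0.59  0.31 -0.27  1.66  0.09  1.18 -0.28]
shift [ 0.1496 -0.0391 -0.01  ] turn [-0.854 -0.434 -2.069] t 9.67
```

Request:
{"api": "jog_arm", "payload": {"plan": [[0.007,-0.002,0.001,-0.043,-0.022,-0.103],[0.015,-0.004,0.002,-0.085,-0.043,-0.207],[0.022,-0.006,0.003,-0.128,-0.065,-0.31],[0.03,-0.008,0.004,-0.171,-0.087,-0.414],[0.037,-0.01,0.005,-0.214,-0.109,-0.517],[0.045,-0.012,0.006,-0.256,-0.13,-0.621],[0.052,-0.014,0.007,-0.299,-0.152,-0.724],[0.06,-0.016,0.009,-0.342,-0.174,-0.828],[0.067,-0.018,0.01,-0.384,-0.195,-0.931],[0.075,-0.02,0.011,-0.427,-0.217,-1.034]]}}

```text
time: 10.5
position: [0.528, -0.1749, 0.3194]
ee_rot: [1.403, 2.286, 0.014]
contact_force: [-0.0, 0.3, 0.3]
width: 0.0649
grip_force: 0.0
```

```bash
python3 - <<'E'
from h import *
s=status.sense();print(s["position"],s["qpos"].round(2))
T=np.radians(45);a=np.radians(3)
f=np.array([np.cos(a),np.sin(a),0]);u=np.array([0,0,1])
go((.553,-.1,.31),-f*np.cos(T)-u*np.sin(T),f*np.sin(T)-u*np.cos(T))
E
```

```text
[ 0.52802774 -0.17489074  0.31942759] [ 0.55  0.1  -0.43  2.04  0.38  0.62  0.33]
shift [0.0576 0.0548 0.0013] turn [-0.431 -0.215 -1.036] t 10.5
```

Request:
{"api": "jog_arm", "payload": {"plan": [[0.006,0.005,0,-0.043,-0.022,-0.103],[0.012,0.011,0,-0.085,-0.043,-0.207],[0.017,0.016,0,-0.128,-0.065,-0.31],[0.023,0.022,0,-0.171,-0.087,-0.414],[0.029,0.027,0,-0.214,-0.109,-0.517],[0.035,0.033,0,-0.256,-0.13,-0.621],[0.04,0.038,0,-0.299,-0.152,-0.724],[0.046,0.044,0,-0.342,-0.174,-0.828],[0.052,0.05,0,-0.384,-0.195,-0.931],[0.058,0.055,0,-0.427,-0.217,-1.034]]}}

```text
time: 11.33
position: [0.5477, -0.1106, 0.3049]
ee_rot: [0.306, 2.429, 0.006]
contact_force: [-0.1, -0.4, -1.6]
width: 0.0649
grip_force: 0.0
```

Request:
{"api": "jog_arm", "payload": {"plan": [[0,0,0,0,0,0],[0,0,0,0,0,0],[0,0,0,0,0,0],[0,0,0,0,0,0],[0,0,0,0,0,0],[0,0,0,0,0,0],[0,0,0,0,0,0],[0,0,0,0,0,0],[0,0,0,0,0,0],[0,0,0,0,0,0]]}}

```text
time: 12.17
position: [0.5471, -0.111, 0.3044]
ee_rot: [0.308, 2.43, 0.005]
contact_force: [-0.7, 0.1, -0.1]
width: 0.0653
grip_force: 0.0
```

```bash
python3 - <<'E'
from h import *
s=status.sense();c=calibration("wrist");w=camera("wrist")
print(s["position"],s["qpos"].round(2),s["qd"].round(3),c["extrinsics"].round(3))
cv2.imwrite("pics/w6.png",w[:,:,::-1])
import pickle;pickle.dump(c,open("c6.pkl","wb"))
E
```

```text
[ 0.54708556 -0.11101451  0.30441789] [ 1.19  0.13 -1.11  2.22  0.61  0.2   0.88] [ 0.007 -0.001 -0.005 -0.001  0.001  0.002 -0.002] [[ 0.22  -0.545 -0.809  0.411]
 [ 0.972  0.194  0.133 -0.087]
 [ 0.084 -0.816  0.572  0.366]
 [ 0.     0.     0.     1.   ]]
```

View pics/w6.png

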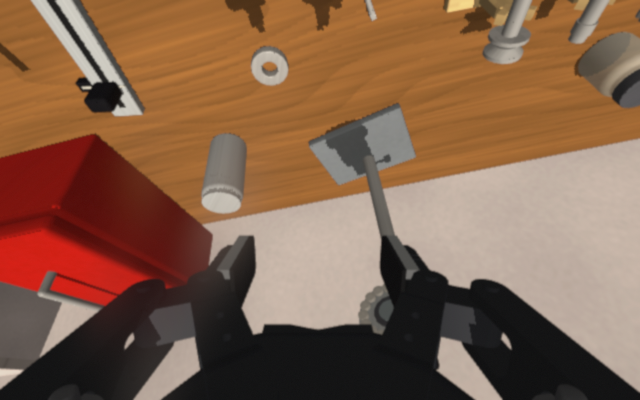

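The picture is upside down for the world: the ring light shows at about (375,305), half hidden behind a finger. I'll shift left and up so it falls between the fingers.

```bash
python3 - <<'E'
from h import *
s=status.sense();M=R.from_rotvec(s["ee_rot"]).as_matrix();print(M.round(3))
go(s["position"]+[-.0,.06,.035],M[:,0],M[:,2])
E
```

```text
[[-0.742  0.22   0.634]
 [ 0.222  0.972 -0.077]
 [-0.633  0.084 -0.77 ]]
shift [-0.0088  0.0613 -0.0315] turn [-0. -0. -0.] t 12.22
```

Request:
{"api": "jog_arm", "payload": {"plan": [[-0.002,0.012,-0.006,0,0,0],[-0.004,0.024,-0.012,0,0,0],[-0.006,0.037,-0.018,0,0,0],[-0.008,0.05,-0.025,0,0,0],[-0.009,0.061,-0.031,0,0,0],[-0.009,0.061,-0.031,0,0,0],[-0.009,0.061,-0.031,0,0,0],[-0.009,0.061,-0.031,0,0,0],[-0.009,0.061,-0.031,0,0,0],[-0.009,0.061,-0.031,0,0,0]], "fingers": 0.085}}

```text
time: 13.05
position: [0.5472, -0.0522, 0.3385]
ee_rot: [0.31, 2.431, 0.005]
contact_force: [-0.8, -0.0, -0.1]
width: 0.0849
grip_force: 0.0
```

```bash
python3 - <<'E'
from h import *
s=status.sense();c=calibration("wrist");w=camera("wrist")
print(s["position"],s["qpos"].round(2),s["qd"].round(3),c["extrinsics"].round(3))
cv2.imwrite("pics/w7f.png",w[:,:,::-1])
cv2.imwrite("pics/w7.png",crop(w,220,190,200,140,4)[:,:,::-1])
import pickle;pickle.dump(c,open("c7.pkl","wb"))
E
```

```text
[ 0.54720516 -0.0522366   0.33851072] [ 1.21  0.01 -1.22  2.2   0.34  0.27  1.01] [-0.    -0.004 -0.005 -0.004 -0.006  0.001  0.004] [[ 0.221 -0.545 -0.809  0.412]
 [ 0.972  0.195  0.134 -0.028]
 [ 0.085 -0.815  0.573  0.4  ]
 [ 0.     0.     0.     1.   ]]
```

View pics/w7.png

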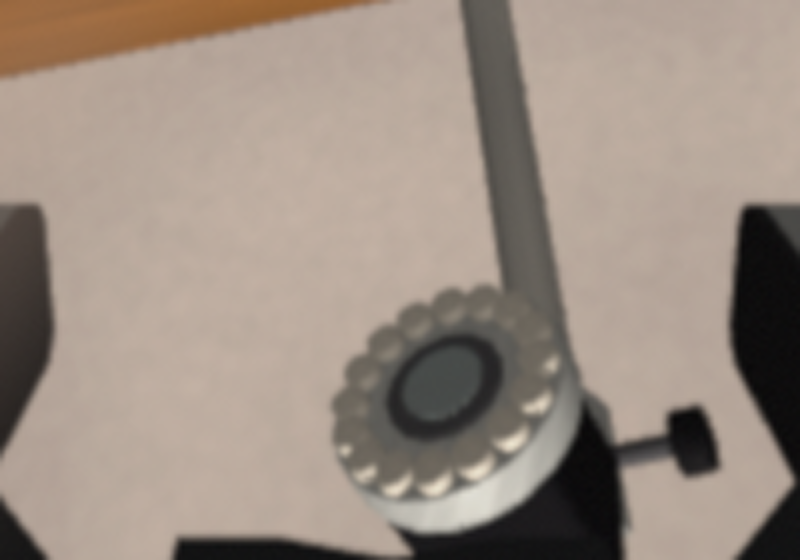

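The crop shows the ring light clearly: lens centre at crop (445,388), i.e. full (331,287). The LED outline runs from about (333,410) to (560,365) and from (483,285) to (392,497).

```bash
cat > lens.py <<'E'
from h import *
import pickle
from scipy.optimize import least_squares
c=pickle.load(open("c7.pkl","rb"))
P=np.array([(333,410),(346,368),(375,332),(408,307),(443,292),(483,285),(522,295),(548,325),(560,365),(552,405),(527,440),(490,470),(440,493),(392,497),(355,480),(337,450)],float)
P=P/4+[220,190]
print("ellipse",cv2.fitEllipse(P.astype(np.float32)))
def circ(q,tilt,r):
    a=q[3];n=np.array([-np.cos(a)*np.cos(tilt),-np.sin(a)*np.cos(tilt),-np.sin(tilt)])
    return q[:3],n,r
def res(q,tilt=None,r=.036):
    t=np.radians(25) if tilt is None else q[4]
    C,n,r=circ(q,t,r);out=[]
    for u,v in P:
        o,d=ray("wrist",u,v,c);p=o+d*((C-o)@n)/(d@n);out.append(np.linalg.norm(p-C)-r)
    return np.array(out)*1e3
for r in(.036,.034):
    f=least_squares(res,[.71,-.07,.3,.17],kwargs=dict(r=r));print(r,f.x.round(4),"az",np.degrees(f.x[3]).round(1),"rms",np.std(f.fun).round(2))
    f=least_squares(res,[.71,-.07,.3,.17,.43],kwargs=dict(r=r,tilt=1));print("free tilt",f.x.round(4),np.degrees(f.x[3:]).round(1),np.std(f.fun).round(2))
print("ray lens",ray("wrist",331.25,287,c)[1],c["extrinsics"][:3,3])
c6=pickle.load(open("c6.pkl","rb"));t=f.x[:3]
for q in[(.71,-.07,.3),t]:print("lens in w6",proj("wrist",q,c6),"w7",proj("wrist",q,c),"top",proj("top",q))
E
python3 lens.py; python3 - <<'E'
import cv2;from h import *
t=cv2.imread("pics/top0.png");w=cv2.imread("pics/w6.png")
# stand plate corners: grey region fit
roi=t[115:170,318:390];h=cv2.cvtColor(roi,cv2.COLOR_BGR2HSV)
m=((h[:,:,1]<60)&(h[:,:,2]>70)&(h[:,:,2]<190)).astype(np.uint8)
cs=max(cv2.findContours(m,0,1)[0],key=cv2.contourArea)
print(cv2.approxPolyDP(cs,2,True)[:,0]+[318,115])
cv2.imwrite("pics/c8.png",np.hstack([crop(w,340,270,70,60,5),crop(t,320,75,70,90,5)[-300:]]))
E
```

```text
ellipse ((331.37347412109375, 287.91815185546875), (45.748783111572266, 62.9647331237793), 52.47669982910156)
0.036 [ 0.7355 -0.0772  0.2969  0.2154] az 12.3 rms 0.66
free tilt [ 0.7416 -0.0782  0.2951  0.2164  0.397 ] [12.4 22.7] 0.41
0.034 [ 0.7175 -0.0745  0.3026  0.2154] az 12.3 rms 0.62
free tilt [ 0.7232 -0.0754  0.301   0.2164  0.397 ] [12.4 22.7] 0.39
ray lens [ 0.94459913 -0.14166416 -0.29608066] [ 0.41164054 -0.02805816  0.39997308]
lens in w6 [396.74636233 305.79690724] w7 [333.15403456 280.52539108] top [363.46357469 141.19543618]
lens in w6 [391.48233551 310.67334899] w7 [330.56044233 285.86764835] top [365.5877539  135.93020929]
[[322 124]
 [332 162]
 [381 150]
 [377 134]
 [369 138]
 [356 138]
 [355 133]
 [374 127]
 [378 131]
 [376 125]
 [359 131]
 [351 129]
 [348 133]
 [346 125]
 [349 117]]
```

View pics/c8.png

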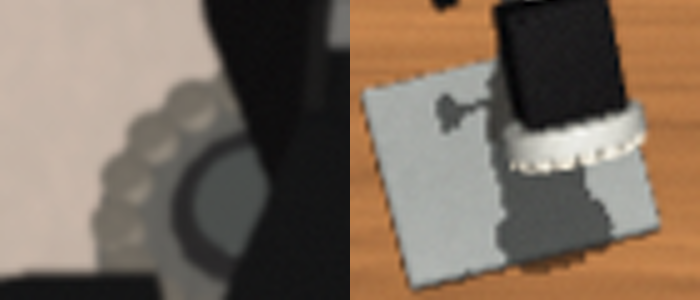

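The left crop shows lens centre at about full (388.6,311.4) in the earlier wrist view. The right crop shows the ring's front centre at about (365.6,134.5) in the top view, with the stand plate turned about 12–13°.

```bash
cat >> lens.py <<'E'
print("----")
c6=pickle.load(open("c6.pkl","rb"))
A=ray("wrist",331.3,287,c);B=ray("wrist",388.6,311.4,c6);C=ray("top",365.6,134.6)
for k in([A,B],[A,C],[A,B,C]):print(tri(k))
print("plate yaw",[np.degrees(np.arctan2(*(plane("top",*b,.015)-plane("top",*a,.015))[[1,0]])).round(1) for a,b in[((332,161.5),(322.5,124)),((381,150.5),(332,161.5))]])
E
python3 lens.py | sed -n '/----/,$p'; python3 - <<'E'
from h import *
go((.552,.271,.16),(-.9966,.0825,0))
s=status.sense();print(s["position"])
E
```

```text
----
(array([ 0.74099598, -0.07762099,  0.29717396]), [np.float64(0.474150651327907), np.float64(0.47415065132782946)])
(array([ 0.72659941, -0.07535082,  0.30125939]), [np.float64(0.11183928635349971), np.float64(0.11183928635352944)])
(array([ 0.7270643 , -0.07637258,  0.30067656]), [np.float64(1.1165878949425772), np.float64(1.8863983767992993), np.float64(0.9047303420616962)])
plate yaw [np.float64(13.7), np.float64(102.7)]
shift [0.1815 0.2999 0.1158] turn [ 0.033  0.692 -0.164] t 13.1
[ 0.54728306 -0.05206901  0.33861712]
```

```bash
python3 - <<'E'
from h import *
go((.562,.271,.17),(-.9967,.081,0))
E
```

```text
shift [0.1678 0.303  0.1144] turn [ 0.032  0.692 -0.165] t 13.1
```

Request:
{"api": "jog_arm", "payload": {"plan": [[0.014,0.03,0.008,0.003,0.08,-0.017],[0.03,0.06,0.016,0.006,0.16,-0.034],[0.047,0.09,0.026,0.01,0.24,-0.05],[0.064,0.12,0.036,0.013,0.32,-0.07],[0.08,0.15,0.047,0.016,0.4,-0.09],[0.098,0.18,0.059,0.02,0.48,-0.11],[0.116,0.21,0.072,0.024,0.55,-0.13],[0.134,0.24,0.086,0.027,0.62,-0.145],[0.152,0.272,0.1,0.03,0.66,-0.155],[0.168,0.303,0.114,0.032,0.692,-0.165]], "fingers": 0.06}}

```text
time: 13.93
position: [0.562, 0.2728, 0.1677]
ee_rot: [-0.128, -3.136, 0.002]
contact_force: [0.6, 0.2, 1.5]
width: 0.0599
grip_force: 0.0
```

Request:
{"api": "jog_arm", "payload": {"plan": [[0,0,0,0,0,0],[0,0,0,0,0,0],[0,0,0,0,0,0],[0,0,0,0,0,0],[0,0,0,0,0,0],[0,0,0,0,0,0],[0,0,0,0,0,0],[0,0,0,0,0,0],[0,0,0,0,0,0],[0,0,0,0,0,0]]}}

```text
time: 14.77
position: [0.5617, 0.2715, 0.1706]
ee_rot: [0.126, 3.138, -0.001]
contact_force: [0.1, 0.8, -0.3]
width: 0.0602
grip_force: 0.0
```

```bash
python3 - <<'E'
from h import *
s=status.sense();c=calibration("wrist");w=camera("wrist")
print(s["position"],s["qpos"].round(2),s["qd"].round(3),R.from_rotvec(s["ee_rot"]).as_matrix().round(3))
cv2.imwrite("pics/w9.png",w[:,:,::-1])
import pickle;pickle.dump(c,open("c9.pkl","wb"))
D=np.array([.9967,-.081,0]);C=np.array([.5625,.271,.065])
for x in(-.1,-.073,-.055,0,.053,.075):print(x,proj("wrist",C+D*x,c).round(1))
h=cv2.cvtColor(w,cv2.COLOR_RGB2HSV);m=((h[:,:,1]<50)&(h[:,:,2]>60)).astype(np.uint8)
u0,u1=[int(v) for v in (proj("wrist",C,c)[0]-45,proj("wrist",C,c)[0]+45)]
for r in range(20,300,6):
    print(r,u0,''.join('#' if v else '.' for v in m[r,u0:u1]))
E
```

```text
[0.56168546 0.27148945 0.17057594] [ 0.12  0.8  -1.    1.63  0.73  1.13  0.43] [-0.003  0.002 -0.    -0.     0.    -0.    -0.001] [[-0.997  0.08   0.001]
 [ 0.08   0.997 -0.   ]
 [-0.001 -0.    -1.   ]]
-0.1 [318.5  74.2]
-0.073 [318.5 110.5]
-0.055 [318.5 133.4]
0 [318.4 197.9]
0.053 [318.3 253.2]
0.075 [318.3 274.5]
20 273 ..........................................................................................
26 273 ..........................................................................................
32 273 ..........................................................................................
38 273 ..........................................................................................
44 273 ..........................................................................................
50 273 ..........................................................................................
56 273 ..........................................................................................
62 273 .......................................................................................
[... 3158 characters left out ...]
.......
260 273 .......................#########################################..........................
266 273 .......................##########################################.........................
272 273 ........................#########################################.........................
278 273 .........................######################################...........................
284 273 ...........................................##.............................................
290 273 ..........................................................................................
296 273 ..........................................................................................
```

The shaft lies centred in the wrist view: collar at rows 108–131, gear at 250–281, axis at column 316. It agrees with the estimate to about 2 mm, so I'll descend and grasp.

Request:
{"api": "jog_arm", "payload": {"plan": [[0,-0.002,0.02,0,0,0],[0,-0.002,0.045,0,0,0],[0,-0.002,0.07,0,0,0],[0,-0.002,0.092,0,0,0],[0,-0.002,0.108,0,0,0],[0,-0.002,0.116,0,0,0],[0,-0.002,0.117,0,0,0],[0,-0.002,0.117,0,0,0],[0,-0.002,0.117,0,0,0],[0,-0.002,0.117,0,0,0]]}}

```text
time: 15.65
position: [0.5623, 0.2703, 0.0548]
ee_rot: [0.126, 3.137, 0.001]
contact_force: [0.2, -0.4, -0.1]
width: 0.0601
grip_force: 0.0
```

Request:
{"api": "jog_arm", "payload": {"plan": [[0,0,0,0,0,0],[0,0,0,0,0,0],[0,0,0,0,0,0],[0,0,0,0,0,0],[0,0,0,0,0,0],[0,0,0,0,0,0],[0,0,0,0,0,0],[0,0,0,0,0,0],[0,0,0,0,0,0],[0,0,0,0,0,0]], "fingers": 0.005}}

```text
time: 16.48
position: [0.5617, 0.2703, 0.0539]
ee_rot: [0.126, 3.138, 0.001]
contact_force: [0.6, 2.1, 3.5]
width: 0.0136
grip_force: 58.6
```

Request:
{"api": "jog_arm", "payload": {"plan": [[0,0,-0.005,0,0,0],[0,0,-0.015,0,0,0],[0,0,-0.03,0,0,0],[0,0,-0.05,0,0,0],[0,0,-0.075,0,0,0],[0,0,-0.1,0,0,0],[0,0,-0.12,0,0,0],[0,0,-0.13,0,0,0],[0,0,-0.13,0,0,0],[0,0,-0.13,0,0,0]]}}

```text
time: 17.32
position: [0.5614, 0.269, 0.1832]
ee_rot: [0.127, 3.139, -0.002]
contact_force: [-0.9, -0.1, -5.9]
width: 0.014
grip_force: 58.6
```

```bash
python3 - <<'E'
from h import *
s=status.sense();c=calibration("wrist");w=camera("wrist")
print(s["position"],s["qpos"].round(2),s["contact_force"],s["torque"],s["width"])
cv2.imwrite("pics/w10.png",w[:,:,::-1])
M=R.from_rotvec(s["ee_rot"]).as_matrix();print(M.round(3))
G=s["position"]-M[:,2]*.011
for x in(-.1,-.073,-.055,0,.053,.075):print(x,proj("wrist",G-M[:,0]*x,c).round(1))
h=cv2.cvtColor(w,cv2.COLOR_RGB2HSV);m=((h[:,:,1]<60)&(h[:,:,2]>50)).astype(np.uint8)
for r in range(0,330,8): print(r,''.join('#' if v else '.' for v in m[r,250:390:1]))
E
```

```text
[0.56137248 0.26898876 0.18321475] [ 0.13  0.78 -1.01  1.62  0.71  1.15  0.44] [-0.88645474 -0.07416457 -5.8759368 ] [0.01842792 0.02832194 0.00199952] 0.014024994350117729
[[-0.997  0.081  0.   ]
 [ 0.081  0.997 -0.001]
 [-0.    -0.001 -1.   ]]
-0.1 [320.6  29.6]
-0.073 [320.4 103. ]
-0.055 [320.3 147.2]
0 [320.1 263. ]
0.053 [319.8 353.2]
0.075 [319.8 385.9]
0 ............................................................................................................................................
8 ............................................................................................................................................
16 ............................................................................................................................................
24 ..................................................##################################........................................................
32 ...............................................########################################.....................................................
40 ................
[... 4637 characters left out ...]
................................################################........................................................
304 ...............................................#...#################################...##...................................................
312 .....................................................######################################.................................................
320 .....................................................######################################.................................................
328 ...........................................................##################...............................................................
```

```bash
python3 - <<'E'
from h import *
s=status.sense();c=calibration("wrist");M=R.from_rotvec(s["ee_rot"]).as_matrix()
w=cv2.imread("pics/w10.png");g=w.max(2).astype(int)
print([(r,int(g[r,312:324].mean())) for r in list(range(14,40,2))+list(range(90,116,2))+list(range(138,160,2))])
for dx in(0,.003):
  G=s["position"]-M[:,2]*.011-M[:,0]*dx
  for x,hh in[(-.1,.008),(-.1,-.008),(-.073,.016),(-.055,.016)]:print(dx,x,hh,proj("wrist",G-M[:,0]*x-M[:,2]*hh,c).round(1))
# targets
a=np.radians(12.5);t=np.radians(25);v=np.array([np.cos(t)*np.cos(a),np.cos(t)*np.sin(a),np.sin(t)])
L=np.array([.728,-.0762,.3005]);ctr=L-.195*v
zt=np.array([np.sin(t)*np.cos(a),np.sin(t)*np.sin(a),-np.cos(t)])
print("v",v,"view",L-.12*v,"center",ctr)
tcp=ctr+zt*.011
pre=tcp-.10*v; print("tcp",tcp,"pre",pre)
go(pre,-v,zt);go(tcp,-v,zt)
E
```

```text
[(14, 180), (16, 178), (18, 178), (20, 190), (22, 220), (24, 226), (26, 226), (28, 226), (30, 226), (32, 226), (34, 226), (36, 226), (38, 226), (90, 226), (92, 226), (94, 226), (96, 224), (98, 207), (100, 233), (102, 240), (104, 240), (106, 240), (108, 240), (110, 239), (112, 239), (114, 238), (138, 237), (140, 237), (142, 237), (144, 237), (146, 231), (148, 191), (150, 221), (152, 225), (154, 225), (156, 225), (158, 225)]
0 -0.1 0.008 [320.9  23. ]
0 -0.1 -0.008 [320.4  35.1]
0 -0.073 0.016 [321.  100.9]
0 -0.055 0.016 [320.8 151.5]
0.003 -0.1 0.008 [320.9  32.3]
0.003 -0.1 -0.008 [320.4  43.2]
0.003 -0.073 0.016 [320.9 109.7]
0.003 -0.055 0.016 [320.8 159.5]
v [0.88482467 0.19616091 0.42261826] view [ 0.62182104 -0.09973931  0.24978581] center [ 0.55545919 -0.11445138  0.21808944]
tcp [ 0.55999779 -0.11344519  0.20812005] pre [ 0.47151533 -0.13306128  0.16585823]
shift [ 0.0568 -0.4076  0.0173] turn [-0.067 -0.434 -0.294] t 17.37
shift [-0.0298 -0.381  -0.0251] turn [-0.067 -0.434 -0.294] t 17.37
```

The collar and tail edges match the expected rows to within 1 mm, so the shaft is held straight. Next I'll carry it toward the view.

Request:
{"api": "jog_arm", "payload": {"plan": [[0,-0.012,0,0,0,0],[0.001,-0.032,0,0,-0.02,-0.02],[0.002,-0.06,0,-0.01,-0.06,-0.05],[0.003,-0.09,0,-0.02,-0.11,-0.08],[0.005,-0.12,-0.001,-0.03,-0.17,-0.12],[0.007,-0.15,-0.001,-0.035,-0.23,-0.16],[0.009,-0.18,-0.002,-0.045,-0.28,-0.19],[0.01,-0.21,-0.002,-0.05,-0.33,-0.22],[0.011,-0.235,-0.003,-0.057,-0.37,-0.25],[0.012,-0.255,-0.003,-0.062,-0.4,-0.27]]}}

```text
time: 18.2
position: [0.5262, 0.0126, 0.1846]
ee_rot: [-0.264, 2.73, 0.059]
contact_force: [0.2, -0.6, -5.4]
width: 0.014
grip_force: 59.2
```

```bash
cat > tgt.py <<'E'
from h import *
a=np.radians(12.5);t=np.radians(25);v=np.array([np.cos(t)*np.cos(a),np.cos(t)*np.sin(a),np.sin(t)])
L=np.array([.728,-.0762,.3005]);zt=np.array([np.sin(t)*np.cos(a),np.sin(t)*np.sin(a),-np.cos(t)])
tcp=L-.194*v+zt*.011
s=status.sense();print(s["position"],s["qpos"].round(2),s["width"],s["qd"].round(2));
go(tcp-.05*v,-v,zt);go(tcp,-v,zt)
E
python3 tgt.py
```

```text
[0.52617092 0.01257604 0.1846433 ] [ 0.87  0.49 -1.13  2.18  0.97  0.5   0.82] 0.0139854115237489 [ 0.8  -0.11 -0.1   0.31  0.24 -0.65  0.52]
shift [ 0.0313 -0.1313 -0.0168] turn [-0.006 -0.036 -0.024] t 18.2
shift [-0.0186 -0.1301 -0.0186] turn [-0.006 -0.036 -0.024] t 18.2
```

Request:
{"api": "jog_arm", "payload": {"plan": [[0.006,-0.025,-0.003,0,-0.01,-0.005],[0.012,-0.05,-0.006,-0.002,-0.018,-0.01],[0.018,-0.078,-0.01,-0.004,-0.026,-0.016],[0.024,-0.1,-0.013,-0.005,-0.032,-0.02],[0.028,-0.118,-0.015,-0.006,-0.036,-0.024],[0.031,-0.128,-0.017,-0.006,-0.036,-0.024],[0.031,-0.131,-0.017,-0.006,-0.036,-0.024],[0.031,-0.131,-0.017,-0.006,-0.036,-0.024],[0.031,-0.131,-0.017,-0.006,-0.036,-0.024],[0.031,-0.131,-0.017,-0.006,-0.036,-0.024]]}}

```text
time: 19.03
position: [0.5195, -0.1176, 0.189]
ee_rot: [-0.298, 2.688, 0.069]
contact_force: [-0.1, 0.7, -5.6]
width: 0.0143
grip_force: 59.2
```

```bash
python3 tgt.py
```

```text
[ 0.51954764 -0.11757938  0.18896619] [ 1.25  0.57 -1.22  2.16  0.87  0.47  1.27] 0.014313444069736322 [-0. -0. -0. -0. -0. -0.  0.]
shift [ 0.0043 -0.0047 -0.0003] turn [0.003 0.003 0.002] t 19.03
shift [-0.0457 -0.0048 -0.0002] turn [0.003 0.003 0.002] t 19.03
```

Request:
{"api": "jog_arm", "payload": {"plan": [[-0.005,-0.001,0,0,0,0],[-0.012,-0.002,0,0.001,0.001,0.001],[-0.02,-0.003,0,0.002,0.002,0.001],[-0.028,-0.004,0,0.003,0.003,0.002],[-0.036,-0.005,0,0.003,0.003,0.002],[-0.042,-0.005,0,0.003,0.003,0.002],[-0.046,-0.005,0,0.003,0.003,0.002],[-0.046,-0.005,0,0.003,0.003,0.002],[-0.046,-0.005,0,0.003,0.003,0.002],[-0.046,-0.005,0,0.003,0.003,0.002]]}}

```text
time: 19.87
position: [0.561, -0.1148, 0.2083]
ee_rot: [-0.292, 2.692, 0.065]
contact_force: [0.6, -0.1, -5.9]
width: 0.0143
grip_force: 59.2
```

```bash
python3 tgt.py; python3 - <<'E'
from h import *
s=status.sense();c=calibration("wrist");w=camera("wrist");t=camera("top");np.savez("fin.npz",w=w,t=t)
cv2.imwrite("pics/t11.png",t[:,:,::-1]);cv2.imwrite("pics/w11.png",w[:,:,::-1])
M=R.from_rotvec(s["ee_rot"]).as_matrix();G=s["position"]-M[:,2]*.011
v=-M[:,0];print("axis",v,"elev",np.degrees(np.arcsin(v[2])),"az",np.degrees(np.arctan2(v[1],v[0])))
F=G+v*.074
for n,p in dict(face=F,top=F-M[:,2]*.02,L=F-M[:,1]*.02,R=F+M[:,1]*.02,lens=(.728,-.0762,.3005)).items():print(n,proj("top",p).round(1))
g=w.max(2).astype(int);print([(r,int(g[r,312:324].mean())) for r in list(range(10,40,2))+list(range(90,112,2))+list(range(140,158,2))])
hs=cv2.cvtColor(t,cv2.COLOR_RGB2HSV)
for r in range(120,200,2): print(r,''.join('#' if b else ('o' if d else '.') for b,d in zip((hs[r,300:400,2]>170)&(hs[r,300:400,1]<60),(hs[r,300:400,1]<60)&(hs[r,300:400,2]>90))))
E
```

```text
[ 0.56102862 -0.11484244  0.2083037 ] [ 1.18  0.6  -1.22  2.06  0.84  0.55  1.27] 0.014349011288573564 [ 0. -0.  0.  0.  0. -0.  0.]
shift [ 0.0497  0.0015 -0.0001] turn [-0.001 -0.001 -0.002] t 19.87
shift [-0.0003  0.0016 -0.0001] turn [-0.001 -0.001 -0.002] t 19.87
axis [0.88549649 0.19410559 0.42215991] elev 24.97102673503067 az 12.363984773177767
face [374.7 179.5]
top [376.1 181.4]
L [382.2 177.8]
R [367.1 181.1]
lens [365.9 134.1]
[(10, 78), (12, 78), (14, 77), (16, 78), (18, 81), (20, 99), (22, 118), (24, 120), (26, 120), (28, 120), (30, 120), (32, 120), (34, 120), (36, 120), (38, 120), (90, 121), (92, 121), (94, 121), (96, 120), (98, 115), (100, 122), (102, 122), (104, 122), (106, 122), (108, 122), (110, 121), (140, 119), (142, 119), (144, 119), (146, 116), (148, 105), (150, 121), (152, 121), (154, 121), (156, 121)]
120 ..................................o############oo...................................................
122 ..........................ooo##################o....................................................
124 ......................oo#############oo.oo#o#ooo.
[... 3236 characters left out ...]
......................................#o#o##oo###o###.................
188 ####o................................................................oo###o#o##oo...................
190 ooooo....................................................................oo####.....................
192 ooo.......................................................................o#####...##########.......
194 ##oo......................................................................oo####o#############......
196 o..........................................................................o#########.....#####.....
198 o..........................................................................o########.......####.....
```

Request:
{"api": "jog_arm", "payload": {"plan": [[-0.001,0.002,0,0,0,0],[-0.001,0.002,0,0,0,0],[-0.001,0.002,0,0,0,0],[-0.001,0.002,0,0,0,0],[-0.001,0.002,0,0,0,0],[-0.001,0.002,0,0,0,0],[-0.001,0.002,0,0,0,0],[-0.001,0.002,0,0,0,0],[-0.001,0.002,0,0,0,0],[-0.001,0.002,0,0,0,0]]}}

```text
time: 20.8
position: [0.562, -0.1126, 0.2091]
ee_rot: [-0.292, 2.691, 0.065]
contact_force: [-0.2, -0.1, -5.2]
width: 0.0141
grip_force: 59.2
```

```bash
python3 tgt.py; python3 -c "
from rig import bot;print(bot.sign_off())"
```

```text
[ 0.56201476 -0.11263016  0.20912985] [ 1.17  0.6  -1.22  2.06  0.84  0.55  1.27] 0.014071731341589217 [-0. -0. -0.  0. -0.  0.  0.]
shift [ 0.0514 -0.0005 -0.    ] turn [-0.001  0.    -0.002] t 20.8
shift [ 0.0014 -0.0004  0.    ] turn [-0.001  0.    -0.002] t 20.8
the job is handed in; nothing more can be done
None
```

I handed the job in at 20.8 s: the dimmer grip is within about 1 mm of the pointer and released, and the gear shaft is held still by the gripper alone, facing the lens on the line of sight at about 12 cm, with the lens distance measured only to about ±5 mm.

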